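# Stock the griddle caddy

### The arm

A 6-joint arm with a two-finger parallel gripper is mounted at the origin on the work surface. World frame = base frame: x ahead of the robot, y to its left, z up, the work surface at z = 0. Lengths are in m, angles in rad, forces in N, time in s.
With the tool pointing down it reaches from about 0.275 to 0.825 m from the base axis. Payload 4.9 kg.
Tool frame: the origin (TCP) lies at the very end of the fingers, on their centre line; the grasp point (between the pads) lies 19 mm behind it (env.hold_point_z is the z of the grasp point in the tool frame, in m); z points along the fingers, y is the line along which they close (so a half turn about z gives the same grasp; the last joint's range is limited). The gripper opens to 85 mm and grips with 20 to 120 N. Pads are 22 mm wide; open, the fingers measure 114 mm over their backs; the gripper's body (76 mm by 85 mm) begins 54 mm behind the grasp point. The pads swing forward as they close: fully open they stand 13 mm farther back than shut.
Start: joints at [1.052, 0.326, -0.193, 1.052, 0, 1.437], TCP at [0.206, 0.51, 0.206] pointing down, gripper open.
Joint ranges: [-2.65, 2.65], [-0.97, 1.79], [-1.3, 1.35], [-1.93, 2.1], [-1.47, 1.37], [-3.14, 3.14]. Speed limits (rad/s): [2.57, 2.57, 3.14, 3.14, 3.14, 3.14].

### API

Orientations are given as a rotation vector (axis times angle).
In Python, from workcell import env, read_camera gives the robot as it stands.
- The arm moves only by the tool play_rows, never from a script. Its argument "commands" is a list of rows, each a list of 3 entries, a list of its own where there are three numbers: the opening, from 0 (shut) to 1 (fully open), then the shift along the tool's x, y, z in units of 0.3 m (1.0 is 0.3 m), then the turn about the tool's z in units of 120 degrees (1.0 is 120 degrees). A call has 1 to 5 rows; each row is the pose to reach, as a shift and turn from the pose commanded when the call began, along the tool's axes at that moment; what a row does not reach only later rows make up. A row lasts 1/10 s, in which the tool goes at most 50 mm and 8.59 degrees, less where a joint would pass 70% of its speed; a pose out of reach is approached as far as the arm can. A call with a number of a shift or a turn outside -1 to 1 is refused whole. A call with a gripper value outside its range is refused whole. The fingers move at their own pace and stop on an object; the grip force is fixed at half the most. Time passes only in rows, so rows that repeat a pose let the fingers close. It gives the time, the measured TCP pose, the force, the opening and the grip force at its end, in the units of the state.
- env.read_state(): the state, without advancing time (a new reading comes with each control period).
- read_camera(name): name is "scene" or "top" or "wrist"; returns a dict with "pixels" (480x640x3 uint8, red, green, blue), "z_map" (480x640 float32, m along the optical axis (not along the pixel's ray), 0 where there is no reading), "fx", "fy", "cx", "cy" (pixels), "extrinsics" (4x4, takes a point from camera to world coordinates). Camera axes: x right, y up, looking along -z (the intrinsics and any distortion apply to the point x, -y, -z); pixel columns grow to the right and rows downward; lengths in m; the calibration is good to about 2 mm. A picture is of the moment at which its call begins.
- env.close_job(): hands the job in; it is judged then, once.
The state is a dict: "clock": time; "qpos": joint angles; "joint_velocities": joint speeds; "joint_efforts": joint torques, N m; "position": TCP position; "orientation": TCP orientation; "ft_force": force on the tool from outside, world axes, zero at the start; "torque": the same for the moment, N m; "width": finger opening in m; "grip_force": force on a finger pad.
Only numpy, scipy, OpenCV 4.12 (cv2) and the standard library are available. Lean on these libraries where they do the work, as an engineer would, in place of code of your own. Each camera call takes 0.05 s, during which the arm holds its last target. There are 200 camera calls.

### The job

Stock the low steel caddy for the griddle cook: lay the slotted green turner flat in the caddy's long trough, stand the square white salt cellar in the square holder, the wooden pepper mill in the round holder, and the glass cup upright in the middle of the wooden coaster. Set the glass down gently, do not let it drop. Leave the green spoon and the round white tub, which do not belong, where they lie.

Things in the scene. Friction and masses are not known exactly. Their poses are not given: they have to be found in the camera images.
- turner: Green silicone turner lying flat, 240 mm long, 90 g. Handle: straight bar 22 mm wide (y), 16 mm high, x = -120 to +10 mm; then a neck 12 mm wide, 11 mm high; slotted rectangular blade 64 mm wide, 5 mm thick, x = +38 to +120 mm. Origin: middle of the length, on the underside, within 5 mm of the balance point: grip the handle across y there. z up. Starts on the counter left or right of the caddy.
- salt_cellar: Square white plastic salt cellar, 54 x 54 mm, 60 mm high, about 140 g. Its flip lid (the top 11 mm) is clicked shut and has a thumb tab (6 mm out) on the -x side and a hinge barrel (4 mm out) on the +x side; the +y and -y sides are plain and flat to grip. Origin: centre of the underside, z up. Stands on the counter at any yaw.
- pepper_mill: Dark wooden pepper mill, a rigid upright cylinder 50 mm in diameter, 122 mm to the top of its rounded head and 132 mm with the small steel button on it; thin steel collar at 80 mm. About 190 g. Origin: centre of the underside, z up. Stands on the counter.
- glass_cup: Clear glass cup without handle, open at the top, 58 mm in diameter at the foot, 61 mm at half height, 64 mm at the rim, 85 mm high, wall 3.5 mm, about 170 g. Origin: centre of the underside, z up. Stands on the counter. Falling by 20 mm or more out of the gripper counts as dropped.
- spoon: Look-alike, to be left alone (30 mm of shift at most): green silicone spoon lying flat, with the same handle as the turner but a round bowl 56 mm wide and 14 mm high centred at x = +66 mm. Origin as the turner's, on the underside, 120 mm from the handle's end. On the counter, on the other side of the caddy from the turner.
- round_tub: Look-alike, to be left alone (30 mm of shift at most): round white plastic tub with flip lid and thumb tab, 56 mm in diameter, 60 mm high. Origin: centre of the underside, z up. Stands on the counter.
- caddy: Low fixed steel caddy, 316 (x) by 194 mm (y); walls 2 mm thick, 28 mm high; floor 2 mm. Origin: centre of the underside, z up; x points away from the robot, within 0.2 rad. -y side: the trough, inside 312 by 88 mm, centred at x = 0, y = -51 mm. +y side: three bays at x = -104, 0, +104 mm, y = +46 mm, one insert in each (order varies). Wire handles stick out 25 mm at both ends.
- square_holder: Square steel holder, fixed in a bay of the caddy (underside on its floor, parallel to it): base plate 96 x 94 mm with a square rim, inside 78 x 78 mm, rim 3 mm thick, its top 21 mm over the origin. Origin: centre of the underside, z up; inner floor 3 mm over the origin.
- round_holder: Round steel holder, fixed in a bay of the caddy: base plate 96 x 94 mm with a round rim, inside diameter 76 mm, rim 4 mm thick, its top 21 mm over the origin. Origin: centre of the underside, z up; inner floor 3 mm over the origin. (Other ware on the counter, all below 60 mm, stays 80 mm or more from what is handled; tall equipment only at the table's back and side edges.)
- coaster: Square wooden coaster, 92 x 92 mm, 10 mm thick, flat, with a paler disc in the middle of its top; fixed in a bay of the caddy. Origin: centre of the underside, z up; top 10 mm over the origin.
Things that resemble listed ones, but are neither listed nor needed, are in the scene too. Leave any orange look-alike of the salt_cellar alone. Leave any orange look-alike of the round_holder alone.

How it is judged:
By the outcome, as a careful person would: the job done as asked, in the order asked, and still so for the second after the job is handed in, with the robot touching nothing.
It also fails if it takes over 128 s, if anything falls off the work surface, if the arm or the gripper's body presses on something with over 40 N, if the wrist force passes 120 N, or if a joint passes its speed limit or range.

## Working session

There is one attempt and no reset: what is moved stays moved. The work goes in short steps, Python scripts to look and compute and a tool call to move; the robot and the scene stay as the last step left them, time stands still between calls to the robot, and variables do not carry over. Pictures are saved under pics/ and viewed, at most 16 in all, crops included, and the job is handed in when it is done.

Besides the shell and the picture viewer there is one more tool, called after "Request:" by a JSON object that holds its "name" and its "arguments". play_rows: Moves the arm, as the interface text tells. Its arguments: {"type":"object","properties":{"commands":{"type":"array"}},"required":["commands"]}

```bash
ls; mkdir -p pics
cat > h.py <<'E'
import numpy as np, cv2
from workcell import env, read_camera
def pts(c):
    h,w=c["z_map"].shape; u,v=np.meshgrid(np.arange(w),np.arange(h)); z=c["z_map"]
    P=np.stack([(u-c["cx"])/c["fx"]*z,-(v-c["cy"])/c["fy"]*z,-z,np.ones_like(z)],-1)
    W=(P@np.asarray(c["extrinsics"]).T)[...,:3]; W[z==0]=np.nan; return W
def ray(c,u,v,h):
    E=np.asarray(c["extrinsics"]); d=E[:3,:3]@np.array([(u-c["cx"])/c["fx"],-(v-c["cy"])/c["fy"],-1]); o=E[:3,3]
    return o+d*(h-o[2])/d[2]
def save(n,img): cv2.imwrite("pics/"+n,img[...,::-1])
E
python3 - <<'E'
from h import *
for n in("top","scene"):
    c=read_camera(n); save(n+"0.png",c["pixels"]); np.save(n+"0.npy",c,allow_pickle=True)
    print(n,[k for k in c],c["fx"],c["cx"],np.round(c["extrinsics"],3).tolist(), (c["z_map"]>0).mean())
print(env.read_state(),env.hold_point_z)
E
```

```text
pics
top ['pixels', 'z_map', 'fx', 'fy', 'cx', 'cy', 'extrinsics'] 539.6084804913104 325.8603535826863 [[0.112, 0.971, -0.211, 0.323], [-0.994, 0.109, -0.027, -0.018], [-0.003, 0.213, 0.977, 1.386], [0.0, 0.0, 0.0, 1.0]] 0.9960579427083334
scene ['pixels', 'z_map', 'fx', 'fy', 'cx', 'cy', 'extrinsics'] 606.1375941957106 323.6138607127376 [[-0.854, -0.412, 0.318, 1.125], [0.52, -0.692, 0.5, 0.836], [0.014, 0.592, 0.806, 1.379], [0.0, 0.0, 0.0, 1.0]] 0.9958203125
{'clock': 0.1, 'qpos': array([ 1.05177266e+00,  3.26865349e-01, -1.93454146e-01,  1.05197765e+00,
       -1.96909334e-05,  1.43659370e+00]), 'joint_velocities': array([-0.00177027, -0.00132531,  0.00411931, -0.00106489,  0.00058561,
        0.00024888]), 'joint_efforts': array([ 4.18453092e-04, -4.44237363e+01,  2.63038176e+01,  7.89196434e-03,
       -1.59620781e-04, -6.04378307e-07]), 'position': array([0.20619635, 0.50931049, 0.20549384]), 'orientation': array([-6.00663876e-01, -3.08316302e+00,  2.24244385e-03]), 'ft_force': array([-0.43866841,  0.6088719 ,  0.25366913]), 'torque': array([-0.02275508, -0.00077188,  0.01323035]), 'grip_force': 0.0, 'width': 0.08527713429001361} -0.0187
```

View pics/top0.png

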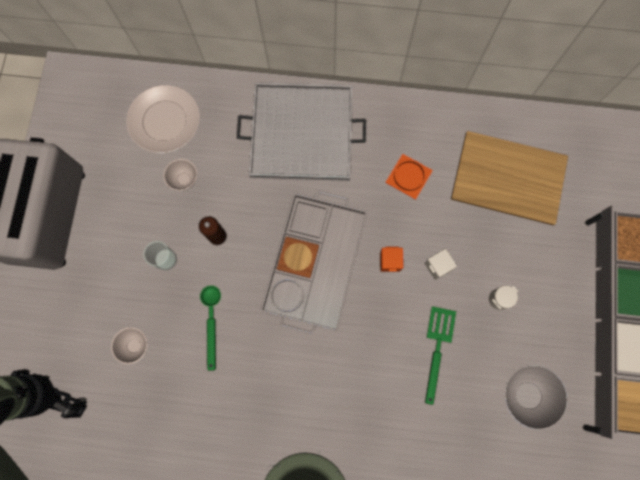

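View pics/scene0.png

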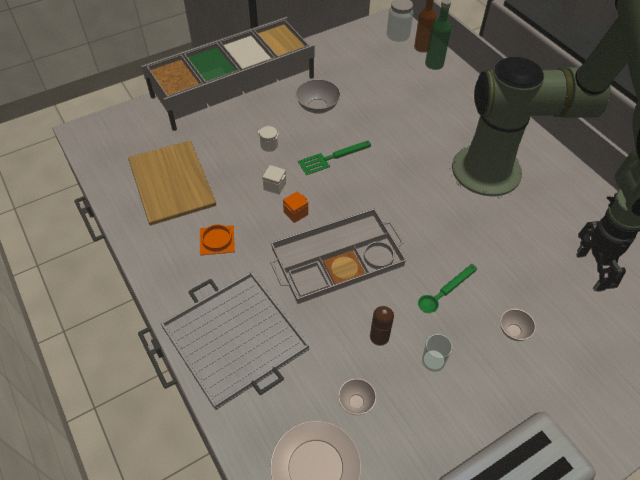

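Top view: the turner is at (437,355), with the slotted blade end at (441,325), and the spoon at (210,325). The white square cellar is at (441,263); its look-alikes are the orange cube (392,259) and the round tub (504,297). The mill is at (212,230) and the glass at (160,255). The caddy is at (315,262), with the square holder (308,218), coaster (298,257) and round holder (287,296). The orange ring (409,177) is to be left alone.

```bash
cat > m.py <<'E'
from h import *
c=np.load("top0.npy",allow_pickle=True).item(); s=np.load("scene0.npy",allow_pickle=True).item()
def fit(c,name,lo,hi,zr,roi):
    W=pts(c); hsv=cv2.cvtColor(c["pixels"],cv2.COLOR_RGB2HSV)
    m=cv2.inRange(hsv,lo,hi); M=np.zeros_like(m); x0,y0,x1,y1=roi; M[y0:y1,x0:x1]=m[y0:y1,x0:x1]
    k=(M>0)&(W[...,2]>zr[0])&(W[...,2]<zr[1]); p=W[k]
    r=cv2.minAreaRect((p[:,:2]*1000).astype(np.float32))
    print(name,k.sum(),"rect",np.round(r[0],1),np.round(r[1],1),round(r[2],1),"mean",np.round(p.mean(0)*1000,1),"zmax",np.round(np.nanpercentile(p[:,2],[2,50,98])*1000,1)); return p
g=((45,80,30),(85,255,255)); w=((0,0,140),(180,70,255)); a=((0,0,0),(180,255,255))
W=pts(c); print("table z",np.nanmedian(W[380:420,150:250,2]))
fit(c,"turner",*g,(-.01,.04),(415,300,470,415))
fit(c,"blade",*g,(-.01,.04),(415,300,470,342))
fit(c,"handle",*g,(-.01,.04),(415,352,470,415))
fit(c,"spoon",*g,(-.01,.04),(190,280,230,380))
fit(c,"salt",*w,(.05,.075),(420,243,465,285))
fit(c,"tub",*w,(.05,.075),(485,280,530,315))
fit(c,"mill",*a,(.1,.15),(190,205,235,250))
fit(c,"mill scene",*a,(.1,.15),(360,295,405,350))
fit(c,"glass",*a,(.06,.11),(135,230,190,280))
fit(s,"glass scene",*a,(.06,.11),(410,325,465,380))
fit(c,"caddyrim",*a,(.022,.035),(255,185,375,345))
fit(c,"coaster",(5,100,80),(25,255,255),(.0,.03),(275,235,325,278))
for n,u,v in(("sq",308,218),("coast",298,257),("round",287.5,296)): print(n,np.round(ray(c,u,v,.012)*1000,1))
p=c["pixels"]; sub=np.hstack([cv2.resize(p[190:340,250:380],(520,600),interpolation=2)]); save("caddy.png",sub)
save("salt.png",cv2.resize(p[235:295,380:520],(700,300),interpolation=2))
E
python3 m.py
```

```text
table z 0.0012461214774945883
turner 1031 rect [ 370.  -286.3] [ 62.4 236.7] 84.5 mean [ 392.  -288.2   10.1] zmax [-0.2  9.  20.6]
blade 581 rect [ 445.6 -293.5] [62.4 84.7] 84.5 mean [ 446.4 -293.6    5.4] zmax [-0.7  5.4 12.6]
handle 408 rect [ 315.1 -280.9] [ 20.2 126.5] 84.6 mean [ 314.6 -280.6   16.5] zmax [10.2 16.5 22.1]
spoon 764 rect [374.8 289.7] [207.8  48.7] 6.2 mean [388.2 287.2  12.6] zmax [ 0.8 13.8 21.7]
salt 488 rect [ 595.6 -272.6] [54.2 64.3] 37.1 mean [ 595.3 -272.9   60.3] zmax [53.  60.3 66.4]
tub 430 rect [ 528.4 -435.6] [53.1 62.4] 81.3 mean [ 528.4 -435.6   60. ] zmax [52.  60.1 65.8]
mill 347 rect [611.5 306.8] [48.4 49.1] 6.1 mean [609.8 304.9 119.6] zmax [103.5 120.1 133.2]
mill scene 0 rect [0. 0.] [0. 0.] 0.0 mean [nan nan nan] zmax nan
glass 282 rect [534.9 430.4] [62.6 62.3] 87.9 mean [536.2 433.4  77.8] zmax [60.9 80.  89.9]
glass scene 335 rect [537.5 429.6] [65.8 61.4] 15.0 mean [537.5 429.1  75.2] zmax [60.6 76.4 87.9]
caddyrim 1345 rect [572.9  44.7] [198.8 365.9] 81.8 mean [574.9  55.8  28.2] zmax [22.3 28.2 34.4]
coaster 1196 rect [578.8  89.6] [91.3 91.1] 82.2 mean [578.1  89.1  13.1] zmax [ 7.1 13.1 19.6]
sq [684.6  74.3  12. ]
coast [577.8  87.6  12. ]
round [474.2 101.7  12. ]m.py:8: RuntimeWarning: Mean of empty slice.
  print(name,k.sum(),"rect",np.round(r[0],1),np.round(r[1],1),round(r[2],1),"mean",np.round(p.mean(0)*1000,1),"zmax",np.round(np.nanpercentile(p[:,2],[2,50,98])*1000,1)); return p
  ret = um.true_divide(
  return np.nanmean(a, axis, out=out, keepdims=keepdims)
```

View pics/caddy.png

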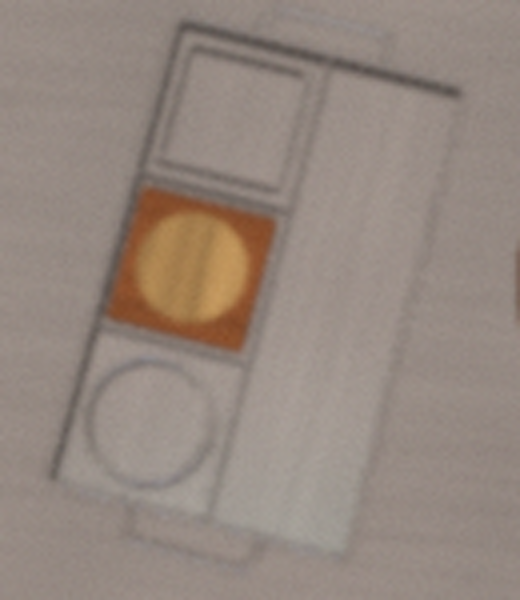

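View pics/salt.png

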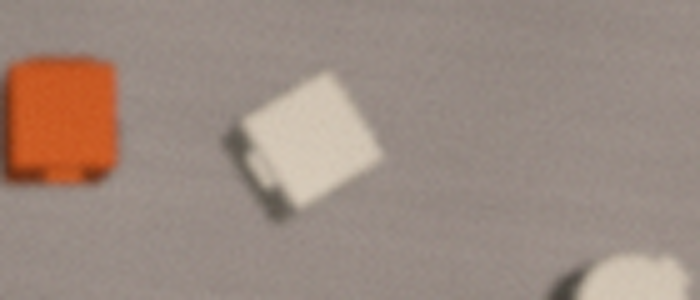

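The crops confirm the choice. The white square cellar's thumb tab points lower-left, at (255,165) in the crop, with the orange cube left of it and the round tub at lower right. The caddy, from far to near, holds the square holder, the coaster and the round holder. Measured sizes match those given: turner 237x62, cellar 64x54, coaster 91x91.

```bash
cat > plan.py <<'E'
from h import *
def cur():
    s=env.read_state(); R=cv2.Rodrigues(np.array(s["orientation"]))[0]
    return [*(np.array(s["position"])*1000),np.degrees(np.arctan2(R[1,1],R[0,1]))],R
def plan(calls,start=None):
    """each call: list of (x,y,z mm,psi deg) waypoints; prints tool-axis units"""
    p=start or cur()[0]; print("start",np.round(p,1))
    for call in calls:
        a=np.radians(p[3])
        for t in call:
            d=np.array(t[:3])-p[:3]; tr=(t[3]-p[3]+90)%180-90
            u=[-np.sin(a)*d[0]+np.cos(a)*d[1],np.cos(a)*d[0]+np.sin(a)*d[1],-d[2]]
            print(np.round(np.array(u)/300,3).tolist(),round(-tr/120,3),"len",round(float(np.linalg.norm(d))),"turn",round(tr,1))
        p=[*call[-1][:3],p[3]+tr]; print("--")
E
python3 - <<'E'
from plan import *
plan([[(330,290,200,75)],[(390,60,180,84.5)],[(385,-160,150,84.5)],[(366,-286,60,84.5)],[(366,-286,20,84.5),(366,-286,3,84.5)]])
E
```

```text
start [206.2 509.3 205.5  68. ]
[-0.657, -0.523, 0.018] -0.059 len 252 turn 7.0
--
[-0.392, -0.689, 0.067] -0.079 len 239 turn 9.5
--
[-0.054, -0.732, 0.1] -0.0 len 222 turn 0.0
--
[0.023, -0.424, 0.3] -0.0 len 156 turn 0.0
--
[0.0, 0.0, 0.133] -0.0 len 40 turn 0.0
[0.0, 0.0, 0.19] -0.0 len 57 turn 0.0
--
```

Request:
{"name": "play_rows", "arguments": {"commands": [[0.6, [-0.657, -0.523, 0.018], -0.059], [0.6, [-0.657, -0.523, 0.018], -0.059], [0.6, [-0.657, -0.523, 0.018], -0.059], [0.6, [-0.657, -0.523, 0.018], -0.059], [0.6, [-0.657, -0.523, 0.018], -0.059]]}}

```text
clock: 0.6
position: [0.3295, 0.2903, 0.2006]
orientation: [-0.408, -3.115, 0.0]
ft_force: [1.1, -0.2, -0.9]
width: 0.051
grip_force: 0.0
```

Request:
{"name": "play_rows", "arguments": {"commands": [[0.6, [-0.392, -0.689, 0.067], -0.079], [0.6, [-0.392, -0.689, 0.067], -0.079], [0.6, [-0.392, -0.689, 0.067], -0.079], [0.6, [-0.392, -0.689, 0.067], -0.079], [0.6, [-0.392, -0.689, 0.067], -0.079]]}}

```text
clock: 1.1
position: [0.3894, 0.06, 0.1805]
orientation: [0.151, 3.138, 0.0]
ft_force: [1.5, 0.7, 0.6]
width: 0.0513
grip_force: 0.0
```

Request:
{"name": "play_rows", "arguments": {"commands": [[0.6, [-0.054, -0.732, 0.1], 0], [0.6, [-0.054, -0.732, 0.1], 0], [0.6, [-0.054, -0.732, 0.1], 0], [0.6, [-0.054, -0.732, 0.1], 0], [0.6, [-0.054, -0.732, 0.1], 0]]}}

```text
clock: 1.6
position: [0.3842, -0.1617, 0.1502]
orientation: [-0.157, -3.138, 0.002]
ft_force: [0.6, 0.8, -0.6]
width: 0.0514
grip_force: 0.0
```

Request:
{"name": "play_rows", "arguments": {"commands": [[0.6, [0.023, -0.424, 0.2], 0], [0.6, [0.023, -0.424, 0.2], 0], [0.6, [0.023, -0.424, 0.2], 0], [0.6, [0.023, -0.424, 0.2], 0], [0.6, [0.023, -0.424, 0.2], 0]]}}

```text
clock: 2.1
position: [0.3647, -0.2838, 0.09]
orientation: [-0.153, -3.136, -0.003]
ft_force: [0.5, 0.5, 0.5]
width: 0.0515
grip_force: 0.0
```

Run:
```python
from plan import *
c=read_camera("wrist"); save("w1.png",c["pixels"]); W=pts(c)
hsv=cv2.cvtColor(c["pixels"],cv2.COLOR_RGB2HSV); m=cv2.inRange(hsv,(45,80,30),(85,255,255))>0
p=W[m&np.isfinite(W[...,2])]; p=p[(p[:,2]>.006)&(p[:,2]<.03)]; r=cv2.minAreaRect((p[:,:2]*1000).astype(np.float32)); print(len(p),r)
# handle edges near origin: y-range at x slices
for x in (.33,.345,.355,.365,.37): q=p[abs(p[:,0]-x)<.004]; print(x,len(q),q.min(0) if len(q) else 0,q.max(0) if len(q) else 0)
print(env.read_state()["clock"]); plan([[(366,-286,20,84.5),(366,-286,3,84.5)]])
```

```text
7378 ((345.0781555175781, -279.0652770996094), (55.05369186401367, 183.26564025878906), 78.272705078125)
0.33 415 [ 0.32602781 -0.29625564  0.01031959] [ 0.33399347 -0.27483078  0.0175561 ]
0.345 391 [ 0.34100141 -0.29736641  0.01008355] [ 0.34897681 -0.27618268  0.0172672 ]
0.355 384 [ 0.35100058 -0.29848413  0.01043393] [ 0.35899694 -0.27709264  0.01768231]
0.365 365 [ 0.36100184 -0.29972903  0.00938285] [ 0.36898198 -0.27802411  0.017075  ]
0.37 372 [ 0.36600247 -0.30028608  0.00907939] [ 0.37399216 -0.27846524  0.01774035]
2.15
start [ 365.1 -283.2   90.5   84.5]
[-0.004, -0.009, 0.235] -0.0 len 71 turn 0.0
[-0.004, -0.009, 0.292] -0.0 len 88 turn 0.0
--
```

View pics/w1.png

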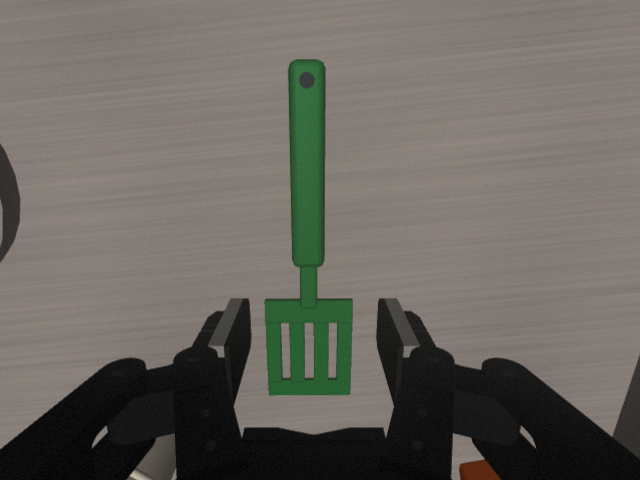

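The turner lies straight between the fingers, with its handle along columns 290–325 and the blade at (308,345). The wrist camera agrees with the top view to 3 mm.

Request:
{"name": "play_rows", "arguments": {"commands": [[0.6, [0, -0.006, 0.14], 0], [0.6, [0, -0.006, 0.23], 0], [0.6, [0, -0.006, 0.27], 0], [0.6, [0, -0.006, 0.288], 0], [0.2, [0, -0.006, 0.288], 0]]}}

```text
clock: 2.65
position: [0.3657, -0.2848, 0.0045]
orientation: [-0.148, -3.138, -0.001]
ft_force: [0.8, 0.1, 1.2]
width: 0.0382
grip_force: 0.0
```

Request:
{"name": "play_rows", "arguments": {"commands": [[0, [0, 0, 0], 0], [0, [0, 0, 0], 0], [0, [0, 0, 0], 0], [0, [0, 0, 0], 0], [0, [0, 0, 0], 0]]}}

```text
clock: 3.15
position: [0.3655, -0.286, 0.0046]
orientation: [0.151, 3.138, -0.001]
ft_force: [0.3, -0.4, 0.6]
width: 0.0001
grip_force: 0.0
```

Run:
```python
from plan import *
s=env.read_state();print(s["width"],s["grip_force"],s["ft_force"],s["clock"])
plan([[(366,-287,40,84.5),(366,-287,110,84.5)],[(480,-120,100,82.1)],[(562,-6.3,90,82.1)],[(562,-6.3,20,82.1),(562,-6.3,7,82.1)]])
```

```text
7.123771537032451e-05 0.0 [ 0.3371356  -0.38404723  0.62651488] 3.15
start [ 365.5 -286.     4.6   84.5]
[-0.002, -0.003, -0.118] 0.0 len 35 turn -0.0
[-0.002, -0.003, -0.351] 0.0 len 105 turn -0.0
--
[-0.325, 0.591, 0.033] 0.02 len 202 turn -2.4
--
[-0.219, 0.413, 0.033] -0.0 len 141 turn 0.0
--
[0.0, 0.0, 0.233] -0.0 len 70 turn 0.0
[0.0, 0.0, 0.277] -0.0 len 83 turn 0.0
--
```

Run:
```python
from plan import *
a=read_camera("wrist")["pixels"]; t=read_camera("top")["pixels"]
save("w2.png",np.hstack([cv2.resize(a,(400,300)),cv2.resize(t[240:420,370:610],(400,300))]))
```

```text
(no output)
```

View pics/w2.png

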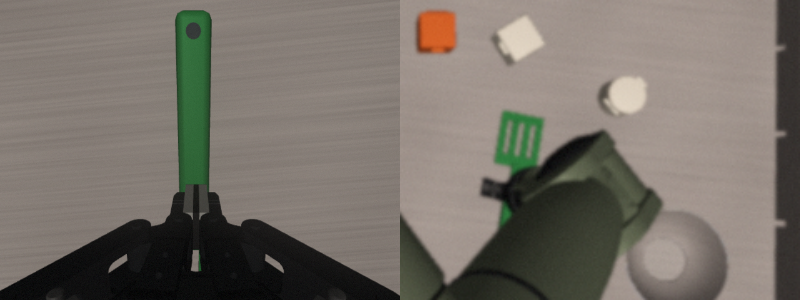

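Left half: the handle shows from (193,12) to (195,185), and the shut fingertips sit at (197,190). Right half: the arm hides most of the turner. The grasp closed on nothing, so I compare the fingertip position with the handle in numbers.

Run:
```python
from plan import *
c=read_camera("wrist"); W=pts(c); hsv=cv2.cvtColor(c["pixels"],cv2.COLOR_RGB2HSV); m=cv2.inRange(hsv,(45,80,30),(85,255,255))>0
E=np.array(c["extrinsics"]); (x,y,z,p),R=cur(); print(x,y,z)
for zz in (z,z+20):
    q=np.linalg.inv(E)@np.array([x/1e3,y/1e3,zz/1e3,1]); print("TCP px",c["cx"]-c["fx"]*q[0]/q[2],c["cy"]+c["fy"]*q[1]/q[2],"depth",-q[2])
g=W[m]*1000; print(np.nanpercentile(g,[1,50,99],axis=0).round(1))
for r in range(290,345,6): print(r,W[r,322].round(4)*1000,c["pixels"][r,322],W[r,308].round(4)*1000)
```

```text
365.39489611161196 -285.9049079046878 4.3802809163348275
TCP px 315.8266840410296 292.02265888433465 depth 0.18173201795811925
TCP px 316.1149500659165 311.4158800537792 depth 0.1625980664846909
[[ 253.5 -297.1   10.4]
 [ 301.9 -283.1   15.1]
 [ 365.7 -269.4   16.8]]
290 [ 360.1 -282.7   14.8] [44 94 50] [ 358.9 -288.8   16.1]
296 [ 353.5 -282.6   35.4] [65 64 59] [ 353.4 -288.    34.3]
302 [ 353.9 -282.7   39.9] [69 69 64] [ 353.3 -287.9   40.1]
308 [ 353.8 -282.8   44.9] [71 70 65] [ 353.2 -287.9   45.1]
314 [ 353.8 -282.9   49.6] [70 68 64] [ 353.7 -287.9   48.9]
320 [ 353.6 -283.    54.4] [68 66 61] [ 353.6 -287.8   53.6]
326 [ 353.8 -283.1   58. ] [69 68 65] [ 353.3 -287.7   58.2]
332 [ 353.8 -283.2   62.1] [66 64 58] [ 353.7 -287.7   61.5]
338 [ 354.3 -283.3   64.9] [65 63 59] [ 353.8 -287.6   65. ]
344 [ 355.3 -283.4   66.7] [115 113 105] [ 355.3 -287.8   65.9]
```

The wrist depth shows the shut fingertips ending near z≈33 mm while the TCP reads 4 mm, so they closed above the handle. I open, check the tip height, then go down in small steps watching the force.

Request:
{"name": "play_rows", "arguments": {"commands": [[0.6, [0, 0, 0], 0], [0.6, [0, 0, 0], 0], [0.6, [0, 0, 0], 0], [0.6, [0, 0, 0], 0], [0.6, [0, 0, 0], 0]]}}

```text
clock: 3.8
position: [0.3654, -0.2858, 0.0043]
orientation: [-0.15, -3.138, -0.0]
ft_force: [-0.7, 1.0, 0.0]
width: 0.0517
grip_force: 0.0
```

```bash
cat > tip.py <<'E'
from plan import *
c=read_camera("wrist"); W=pts(c)*1000; (x,y,z,p),R=cur(); T=np.array([x,y,z])
L=(W-T)@R   # tool frame
k=np.isfinite(L[...,0])&(abs(L[...,0])<14)&(abs(L[...,1])<60)&(L[...,2]<20)&(L[...,2]>-90)&(W[...,2]>24)
v=L[k]; print("tcp",T.round(1)); 
for a,b in((-60,0),(0,60)):
    q=v[(v[:,1]>a)&(v[:,1]<b)]; 
    if len(q): print(len(q),"tool z max",np.percentile(q[:,2],[50,98,99.7]).round(1),"y",np.percentile(q[q[:,2]>np.percentile(q[:,2],98)-8][:,1],[1,99]).round(1))
s=env.read_state(); print(s["clock"],s["ft_force"].round(1),s["width"],s["grip_force"])
E
python3 tip.py
```

```text
tcp [ 365.4 -285.8    4.3]
11514 tool z max [-81.1 -35.  -29.9] y [-39.8 -26.5]
11575 tool z max [-81.1 -34.9 -30.2] y [24.4 37.5]
3.85 [-0.6  0.3  0.2] 0.051539486346948875 0.0
```

Request:
{"name": "play_rows", "arguments": {"commands": [[0.6, [0, 0, 0.03], 0], [0.6, [0, 0, 0.045], 0], [0.6, [0, 0, 0.055], 0], [0.6, [0, 0, 0.055], 0]]}}

```text
clock: 4.25
position: [0.365, -0.2854, -0.0129]
orientation: [-0.15, -3.137, -0.002]
ft_force: [-0.8, -0.2, -1.0]
width: 0.0514
grip_force: 0.0
```

```bash
sed -i 's/(W\[...,2\]>24)/(W[...,2]>5)/' tip.py; python3 tip.py
```

```text
tcp [ 365.1 -285.6  -12.6]
13548 tool z max [-78.8 -26.6 -23.9] y [-31.3  -0.3]
12736 tool z max [-80.1 -26.5 -23.7] y [ 0.1 30.4]
4.3 [-0.8 -0.2  0.4] 0.0514801623459659 0.0
```

TCP reads −12.6 mm with no force, so the readout is indeed about 28–30 mm low. I continue down gently.

Request:
{"name": "play_rows", "arguments": {"commands": [[0.6, [0, -0.004, 0.02], 0], [0.6, [0, -0.004, 0.033], 0], [0.6, [0, -0.004, 0.04], 0], [0.6, [0, -0.004, 0.04], 0]]}}

```text
clock: 4.7
position: [0.365, -0.2868, -0.0246]
orientation: [-0.15, -3.137, -0.001]
ft_force: [-0.1, -0.3, -0.3]
width: 0.0513
grip_force: 0.0
```

Request:
{"name": "play_rows", "arguments": {"commands": [[0.3, [0, 0, 0], 0], [0, [0, 0, 0], 0], [0, [0, 0, 0], 0], [0, [0, 0, 0], 0], [0, [0, 0, 0], 0]]}}

```text
clock: 5.2
position: [0.3654, -0.2872, -0.0238]
orientation: [0.15, 3.138, -0.001]
ft_force: [-2.0, 1.5, 6.3]
width: 0.0206
grip_force: 59.3
```

Gripped at 20.6 mm and 59 N. Lift and carry.

Run:
```python
from plan import *
plan([[(365.5,-287,80,84.5)],[(480,-120,75,82.1)],[(562,-6.3,60,82.1)],[(562,-6.3,0,82.1),(562,-6.3,-15,82.1),(562,-6.3,-20,82.1)]])
```

```text
start [ 365.4 -287.2  -23.8   84.5]
[-0.0, 0.001, -0.346] 0.0 len 104 turn -0.0
--
[-0.327, 0.591, 0.017] 0.02 len 203 turn -2.4
--
[-0.219, 0.413, 0.05] -0.0 len 141 turn 0.0
--
[0.0, 0.0, 0.2] -0.0 len 60 turn 0.0
[0.0, 0.0, 0.25] -0.0 len 75 turn 0.0
[0.0, 0.0, 0.267] -0.0 len 80 turn 0.0
--
```

Request:
{"name": "play_rows", "arguments": {"commands": [[0, [0, 0, -0.1], 0], [0, [0, 0, -0.22], 0], [0, [0, 0, -0.347], 0], [0, [0, 0, -0.347], 0]]}}

```text
clock: 5.6
position: [0.3679, -0.2897, 0.0841]
orientation: [0.15, 3.132, -0.009]
ft_force: [0.4, -0.6, -1.0]
width: 0.0205
grip_force: 59.1
```

Request:
{"name": "play_rows", "arguments": {"commands": [[0, [-0.08, 0.147, 0], 0.02], [0, [-0.163, 0.295, 0], 0.02], [0, [-0.245, 0.443, 0], 0.02], [0, [-0.327, 0.591, 0.017], 0.02], [0, [-0.327, 0.591, 0.017], 0.02]]}}

```text
clock: 6.1
position: [0.4817, -0.1152, 0.0736]
orientation: [0.204, 3.135, 0.003]
ft_force: [-0.4, -0.9, -0.8]
width: 0.0204
grip_force: 59.2
```

Request:
{"name": "play_rows", "arguments": {"commands": [[0, [-0.073, 0.138, 0.01], 0], [0, [-0.146, 0.275, 0.03], 0], [0, [-0.19, 0.36, 0.05], 0], [0, [-0.219, 0.413, 0.05], 0], [0, [-0.219, 0.413, 0.05], 0]]}}

```text
clock: 6.6
position: [0.5623, -0.0053, 0.059]
orientation: [-0.213, -3.134, 0.0]
ft_force: [-0.5, -0.3, -0.1]
width: 0.0207
grip_force: 59.3
```

Run:
```python
from plan import *
t=read_camera("top"); save("t3.png",cv2.resize(t["pixels"][180:360,230:470],(800,600)))
W=pts(t)*1000; hsv=cv2.cvtColor(t["pixels"],cv2.COLOR_RGB2HSV); m=cv2.inRange(hsv,(45,80,30),(85,255,255)); m[:,:240]=0; m[:180]=0;m[:,480:]=0
p=W[(m>0)]; print(len(p)); b=p[p[:,0]>600]; print(cv2.minAreaRect(p[:,:2].astype(np.float32)),np.nanmedian(p,axis=0),cv2.minAreaRect(b[:,:2].astype(np.float32)))
plan([[(562,-6.3,0,82.1),(562,-6.3,-15,82.1),(562,-6.3,-20,82.1)]])
```

```text
0
((0.0, 0.0), (0.0, 0.0), 0.0) [nan nan nan] ((0.0, 0.0), (0.0, 0.0), 0.0)
start [561.5  -6.4  59.2  82.2]
[-0.002, 0.001, 0.197] 0.0 len 59 turn -0.1
[-0.002, 0.001, 0.247] 0.0 len 74 turn -0.1
[-0.002, 0.001, 0.264] 0.0 len 79 turn -0.1
--
  return np.nanmean(a, axis, out=out, keepdims=keepdims)
```

View pics/t3.png

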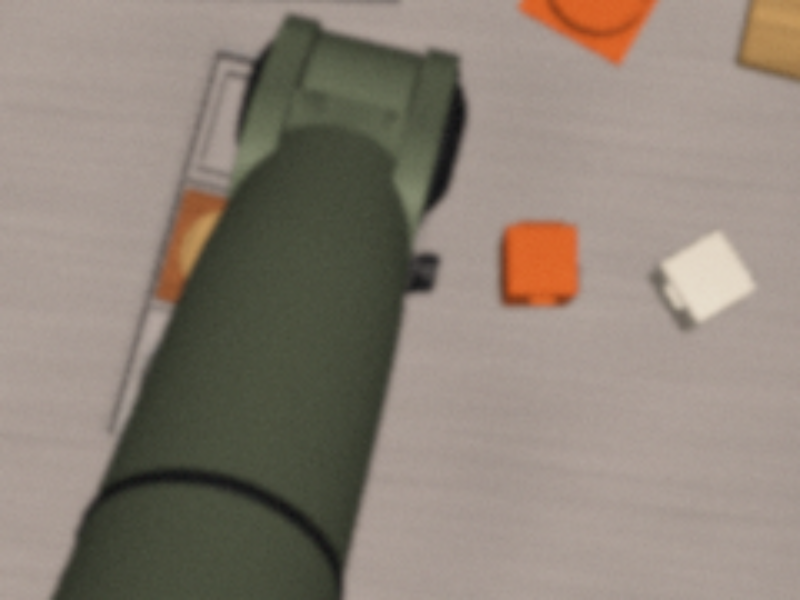

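The arm hides the turner from above; the cellar sits untouched at (706,277). The turner has 12 mm of clearance each side, so I lower it slowly.

Request:
{"name": "play_rows", "arguments": {"commands": [[0, [0, 0, 0.12], 0], [0, [0, 0, 0.2], 0], [0, [0, 0, 0.24], 0], [0, [0, 0, 0.258], 0], [0, [0, 0, 0.26], 0]]}}

```text
clock: 7.15
position: [0.5617, -0.007, -0.0182]
orientation: [-0.218, -3.133, 0.0]
ft_force: [0.5, 0.2, -1.1]
width: 0.0203
grip_force: 59.3
```

Run:
```python
from plan import *
s=env.read_state(); print(s["position"],s["ft_force"].round(1))
for n in ("wrist","scene"):
    t=read_camera(n)
    W=pts(t)*1000; hsv=cv2.cvtColor(t["pixels"],cv2.COLOR_RGB2HSV); m=cv2.inRange(hsv,(45,80,30),(85,255,255))>0
    m&=(abs(W[...,0]-570)<170)&(abs(W[...,1])<75)&(W[...,2]<60)&(W[...,2]>-5)
    p=W[m]; print(n,len(p)); 
    if len(p)>20: r=cv2.minAreaRect(p[:,:2].astype(np.float32)); print(np.round(r[0],1),np.round(r[1],1),r[2],np.nanpercentile(p,[1,50,99],axis=0).round(1).tolist())
    if n=="wrist": a=t["pixels"]
save("w4.png",np.hstack([cv2.resize(a,(400,300)),cv2.resize(t["pixels"][180:330,240:440],(400,300))]))
```

```text
[ 0.56165631 -0.00704529 -0.01819724] [ 0.5  0.2 -1.1]
wrist 24960
[534.2  -4.3] [ 34.2 167.7] 82.02577209472656 [[452.8, -27.0, 9.0], [510.8, -1.9, 20.6], [613.8, 15.2, 22.4]]
scene 664
[566.5  -5.2] [ 64.3 246.1] 80.17823791503906 [[454.3, -50.7, 1.6], [621.6, -8.5, 11.3], [687.7, 17.3, 26.8]]
```

View pics/w4.png

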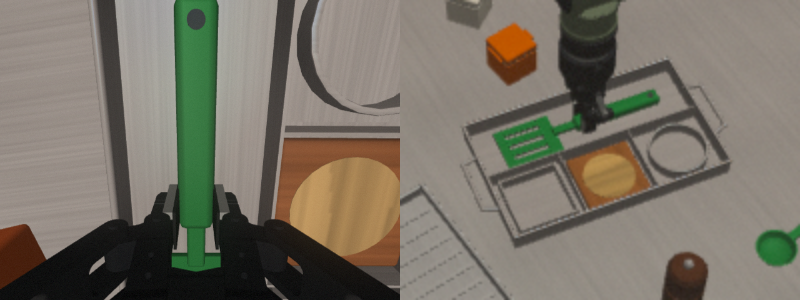

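The turner lies inside the trough in both views (handle at left (195,120), blade at right (528,140)), about 2.5 mm above its floor. I lower it 2 mm, release and rise.

Request:
{"name": "play_rows", "arguments": {"commands": [[0, [0, 0, 0.007], 0], [0, [0, 0, 0.007], 0], [0.45, [0, 0, 0.007], 0], [0.45, [0, 0, 0.007], 0], [0.45, [0, 0, 0.007], 0]]}}

```text
clock: 7.75
position: [0.5622, -0.0062, -0.02]
orientation: [0.216, 3.134, -0.0]
ft_force: [0.2, 0.3, -0.4]
width: 0.0383
grip_force: 0.0
```

Run:
```python
from plan import *
s=env.read_state(); print(s["width"],s["ft_force"].round(1))
plan([[(562,-6.5,30,82.1),(562,-6.5,90,82.1)],[(585,-150,110,60)],[(596,-273,90,37.1)]])
```

```text
0.038313233923742175 [ 0.2  0.3 -0.4]
start [562.2  -6.2 -20.   82.1]
[0.001, -0.001, -0.167] 0.0 len 50 turn -0.0
[0.001, -0.001, -0.367] 0.0 len 110 turn -0.0
--
[-0.142, -0.463, -0.067] 0.184 len 147 turn -22.1
--
[-0.237, -0.337, 0.067] 0.191 len 125 turn -22.9
--
```

Request:
{"name": "play_rows", "arguments": {"commands": [[0.45, [0, 0, -0.12], 0], [0.45, [0, 0, -0.25], 0], [0.5, [0, 0, -0.367], 0], [1, [0, 0, -0.367], 0]]}}

```text
clock: 8.15
position: [0.566, -0.0067, 0.095]
orientation: [0.215, 3.125, -0.001]
ft_force: [0.4, 0.6, 0.8]
width: 0.0557
grip_force: 0.0
```

Request:
{"name": "play_rows", "arguments": {"commands": [[1, [-0.142, -0.463, -0.067], 0.184], [1, [-0.142, -0.463, -0.067], 0.184], [1, [-0.142, -0.463, -0.067], 0.184], [1, [-0.142, -0.463, -0.067], 0.184], [1, [-0.142, -0.463, -0.067], 0.184]]}}

```text
clock: 8.65
position: [0.5847, -0.1505, 0.1092]
orientation: [-0.815, -3.033, -0.001]
ft_force: [-0.1, 1.6, -0.2]
width: 0.0853
grip_force: 0.0
```

Request:
{"name": "play_rows", "arguments": {"commands": [[1, [-0.237, -0.337, 0.067], 0.191], [1, [-0.237, -0.337, 0.067], 0.191], [1, [-0.237, -0.337, 0.067], 0.191], [1, [-0.237, -0.337, 0.067], 0.191], [1, [-0.237, -0.337, 0.067], 0.191]]}}

```text
clock: 9.15
position: [0.5955, -0.2711, 0.0888]
orientation: [-1.395, -2.812, -0.001]
ft_force: [0.0, 1.4, 0.5]
width: 0.0854
grip_force: 0.0
```

Run:
```python
from plan import *
t=read_camera("wrist"); W=pts(t)*1000; a=t["pixels"]; hsv=cv2.cvtColor(a,cv2.COLOR_RGB2HSV)
(x,y,z,p),R=cur()
m=(abs(W[...,2]-60)<4)&(np.hypot(W[...,0]-x,W[...,1]-y)<70)&(hsv[...,2]>140)&(hsv[...,1]<70)
q=W[m]; r=cv2.minAreaRect(q[:,:2].astype(np.float32)); print(len(q),r,np.median(q,axis=0))
save("w5.png",a)
tp=read_camera("top");W=pts(tp)*1000
h2=cv2.cvtColor(tp["pixels"],cv2.COLOR_RGB2HSV); m=cv2.inRange(h2,(45,80,30),(85,255,255))>0
m&=(abs(W[...,0]-570)<170)&(abs(W[...,1])<75); q=W[m]; print("turner",len(q),cv2.minAreaRect(q[:,:2].astype(np.float32)),np.nanpercentile(q[:,2],[5,50,95]))
plan([[(596.2,-273.4,40,37.1),(596.2,-273.4,0,37.1)]])
```

```text
8149 ((594.9911499023438, -275.51947021484375), (51.96006393432617, 58.002803802490234), 36.81294250488281) [ 595.9737626  -276.48811298   59.40735467]
turner 764 ((543.4247436523438, -2.5217437744140625), (60.96266555786133, 282.6722717285156), 82.21582794189453) [ 2.78850298  9.66489545 21.7031148 ]
start [ 596.  -270.5   89.5   37.3]
[-0.008, -0.005, 0.165] 0.002 len 50 turn -0.2
[-0.008, -0.005, 0.298] 0.002 len 90 turn -0.2
--
```

View pics/w5.png

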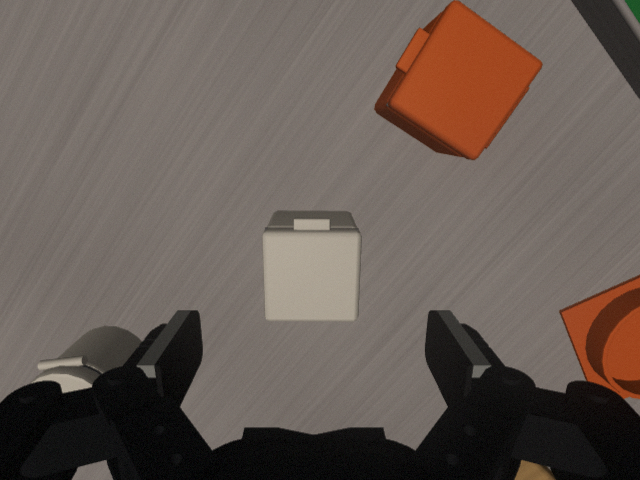

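The white square cellar is centred between the open fingers (x 313, fingers at 198 and 428), its tab towards the top of the image. The tub at (90,360) and the orange cube are clear.

Request:
{"name": "play_rows", "arguments": {"commands": [[1, [-0.004, -0.003, 0.1], 0], [1, [-0.004, -0.003, 0.2], 0], [1, [-0.004, -0.003, 0.27], 0], [1, [-0.004, -0.003, 0.3], 0], [0.7, [-0.004, -0.003, 0.3], 0]]}}

```text
clock: 9.75
position: [0.5955, -0.2723, -0.0012]
orientation: [-1.395, -2.812, -0.001]
ft_force: [-0.4, -0.2, 0.1]
width: 0.0733
grip_force: 0.0
```

Request:
{"name": "play_rows", "arguments": {"commands": [[0.3, [0, 0, 0], 0], [0, [0, 0, 0], 0], [0, [0, 0, 0], 0], [0, [0, 0, 0], 0]]}}

```text
clock: 10.15
position: [0.5975, -0.2747, 0.0016]
orientation: [1.397, 2.81, 0.0]
ft_force: [-0.6, 0.4, 6.6]
width: 0.0528
grip_force: 64.4
```

Run:
```python
from plan import *
s=env.read_state(); print(s["width"],s["grip_force"],s["ft_force"].round(1))
sq=(683.5,75.0)  # coaster (579.5,89.3)+104 along x of caddy
print(np.array([578.6,88.8])+104*np.array([np.cos(np.radians(-7.9)),np.sin(np.radians(-7.9))]))
plan([[(596,-274.5,100,37.1)],[(630,-110,105,65)],[(681.6,74.5,90,82.1)],[(681.6,74.5,15,82.1),(681.6,74.5,7,82.1)]])
```

```text
0.05283262087680207 64.37686800956726 [-0.6  0.4  6.6]
[681.61298418  74.50576721]
start [ 597.5 -274.7    1.6   37.1]
[0.004, -0.004, -0.328] 0.0 len 98 turn -0.0
--
[0.369, 0.421, -0.017] -0.233 len 168 turn 27.9
--
[0.104, 0.63, 0.05] -0.142 len 192 turn 17.1
--
[0.0, 0.0, 0.25] -0.0 len 75 turn 0.0
[0.0, 0.0, 0.277] -0.0 len 83 turn 0.0
--
```

Request:
{"name": "play_rows", "arguments": {"commands": [[0, [0, 0, -0.1], 0], [0, [0, 0, -0.22], 0], [0, [0, 0, -0.33], 0], [0, [0, 0, -0.33], 0]]}}

```text
clock: 10.55
position: [0.5994, -0.2762, 0.1044]
orientation: [1.395, 2.805, -0.001]
ft_force: [0.7, -0.9, -1.5]
width: 0.053
grip_force: 63.7
```

Request:
{"name": "play_rows", "arguments": {"commands": [[0, [0.092, 0.105, 0], -0.06], [0, [0.184, 0.21, 0], -0.12], [0, [0.277, 0.315, -0.01], -0.18], [0, [0.369, 0.421, -0.017], -0.233], [0, [0.369, 0.421, -0.017], -0.233]]}}

```text
clock: 11.05
position: [0.6302, -0.1042, 0.1032]
orientation: [-0.666, -3.069, -0.004]
ft_force: [-0.8, 0.0, -1.1]
width: 0.0531
grip_force: 63.9
```

Request:
{"name": "play_rows", "arguments": {"commands": [[0, [0.025, 0.15, 0.01], -0.05], [0, [0.05, 0.3, 0.02], -0.1], [0, [0.075, 0.45, 0.03], -0.142], [0, [0.09, 0.57, 0.04], -0.142], [0, [0.104, 0.63, 0.05], -0.142]]}}

```text
clock: 11.55
position: [0.6816, 0.0774, 0.0877]
orientation: [-0.213, -3.134, -0.001]
ft_force: [-0.0, -1.1, -1.4]
width: 0.0533
grip_force: 64.1
```

Request:
{"name": "play_rows", "arguments": {"commands": [[0, [0, 0, 0.06], 0], [0, [0, 0, 0.1], 0], [0, [0, 0, 0.12], 0], [0, [0, 0, 0.12], 0]]}}

```text
clock: 11.95
position: [0.6802, 0.0736, 0.0513]
orientation: [-0.219, -3.131, 0.001]
ft_force: [0.2, -0.5, -1.8]
width: 0.0532
grip_force: 64.1
```

Run:
```python
from plan import *
s=env.read_state(); print(s["position"],s["ft_force"].round(1),s["width"])
a=read_camera("wrist")["pixels"]; b=read_camera("scene")["pixels"]
save("w6.png",np.hstack([cv2.resize(a,(400,300)),cv2.resize(b[180:330,240:440],(400,300),interpolation=2)]))
plan([[(681.6,74.5,15,82.1),(681.6,74.5,8,82.1)]])
```

```text
[0.68017024 0.07357178 0.05133975] [ 0.2 -0.5 -1.8] 0.05319252967701861
start [681.6  73.8  53.1  82. ]
[0.0, 0.002, 0.127] -0.001 len 38 turn 0.1
[0.0, 0.002, 0.15] -0.001 len 45 turn 0.1
--
```

View pics/w6.png

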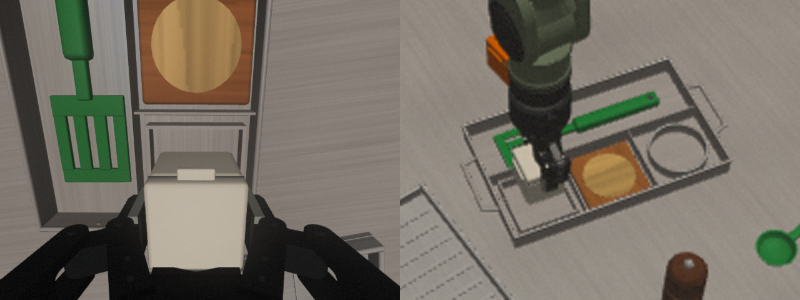

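Left: the cellar (195,215) hangs square over the holder rim (columns 150–245), and the turner lies flat in the trough. I lower it.

Request:
{"name": "play_rows", "arguments": {"commands": [[0, [0, 0.002, 0.06], 0], [0, [0, 0.002, 0.1], 0], [0, [0, 0.002, 0.13], 0], [0, [0, 0.002, 0.144], 0], [0, [0, 0.002, 0.148], 0]]}}

```text
clock: 12.55
position: [0.6813, 0.0753, 0.008]
orientation: [-0.216, -3.133, 0.0]
ft_force: [0.1, 1.0, -0.7]
width: 0.0531
grip_force: 64.1
```

Request:
{"name": "play_rows", "arguments": {"commands": [[0, [0, 0, 0.005], 0], [0.7, [0, 0, 0.005], 0], [1, [0, 0, 0.005], 0], [1, [0, 0, 0.005], 0]]}}

```text
clock: 12.95
position: [0.6821, 0.0754, 0.0077]
orientation: [0.216, 3.133, 0.0]
ft_force: [-0.3, 0.6, 0.2]
width: 0.0849
grip_force: 0.0
```

Run:
```python
from plan import *
s=env.read_state(); print(s["width"],s["ft_force"].round(1))
plan([[(681,74.5,60,82.1),(681,74.5,150,82.1)],[(640,200,160,82.1)],[(611,305.5,160,82.1)],[(611,305.5,46,82.1)]])
```

```text
0.08485743122720384 [-0.3  0.6  0.2]
start [682.1  75.4   7.7  82.1]
[0.003, -0.004, -0.174] 0.0 len 52 turn -0.0
[0.003, -0.004, -0.474] 0.0 len 142 turn -0.0
--
[0.193, 0.396, -0.033] -0.0 len 132 turn 0.0
--
[0.144, 0.335, -0.0] -0.0 len 109 turn 0.0
--
[0.0, 0.0, 0.38] -0.0 len 114 turn 0.0
--
```

Request:
{"name": "play_rows", "arguments": {"commands": [[1, [0.002, 0, -0.12], 0], [1, [0.002, 0, -0.28], 0], [1, [0.002, 0, -0.44], 0], [1, [0.002, 0, -0.474], 0]]}}

```text
clock: 13.35
position: [0.685, 0.0756, 0.1568]
orientation: [0.215, 3.123, 0.001]
ft_force: [0.8, 0.0, 1.3]
width: 0.0852
grip_force: 0.0
```

Request:
{"name": "play_rows", "arguments": {"commands": [[1, [0.193, 0.396, -0.033], 0], [1, [0.193, 0.396, -0.033], 0], [1, [0.193, 0.396, -0.033], 0], [1, [0.193, 0.396, -0.033], 0]]}}

```text
clock: 13.75
position: [0.6383, 0.2055, 0.1596]
orientation: [0.207, 3.135, 0.002]
ft_force: [0.6, -0.9, 0.5]
width: 0.0853
grip_force: 0.0
```

Request:
{"name": "play_rows", "arguments": {"commands": [[1, [0.144, 0.335, 0], 0], [1, [0.144, 0.335, 0], 0], [1, [0.144, 0.335, 0], 0], [1, [0.144, 0.335, 0], 0], [1, [0.144, 0.335, 0], 0]]}}

```text
clock: 14.25
position: [0.6114, 0.3053, 0.1588]
orientation: [0.217, 3.134, -0.002]
ft_force: [1.1, -1.1, -0.6]
width: 0.0852
grip_force: 0.0
```

Run:
```python
from plan import *
t=read_camera("wrist"); W=pts(t)*1000; a=t["pixels"]
m=(abs(W[...,2]-110)<20)&(np.hypot(W[...,0]-611,W[...,1]-306)<40)
q=W[m]; print(len(q),cv2.minAreaRect(q[:,:2].astype(np.float32)) if len(q)>5 else 0,np.nanpercentile(q,[2,50,98],axis=0).round(1).tolist())
b=read_camera("top"); save("w7.png",np.hstack([cv2.resize(a,(400,300)),cv2.resize(b["pixels"][180:360,230:470],(400,300))]))
plan([[(611,305.5,43,82.1)]])
```

```text
5452 ((612.6611328125, 304.8384704589844), (48.88399124145508, 48.23027420043945), 79.65719604492188) [[589.3, 283.3, 95.0], [607.4, 305.7, 119.3], [632.4, 326.8, 128.5]]
start [611.7 304.6 159.   82. ]
[0.003, 0.003, 0.387] -0.001 len 116 turn 0.1
--
```

View pics/w7.png

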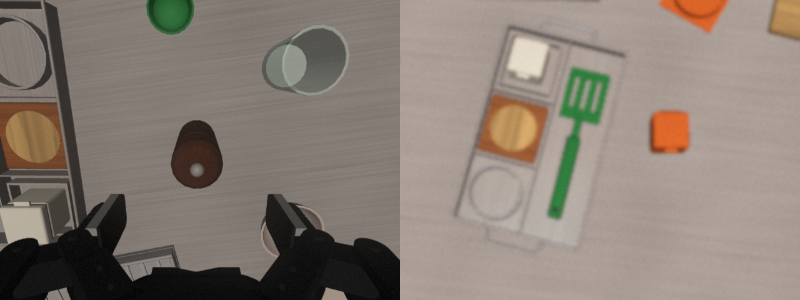

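The turner lies flat in the trough at right (570,140) and the cellar stands in the square holder (527,57). The mill (197,165) is centred between the open fingers.

Request:
{"name": "play_rows", "arguments": {"commands": [[1, [0, 0, 0.12], 0], [1, [0, 0, 0.24], 0], [1, [0, 0, 0.33], 0], [1, [0, 0, 0.38], 0], [1, [0, 0, 0.39], 0]]}}

```text
clock: 14.85
position: [0.6101, 0.3048, 0.0401]
orientation: [-0.219, -3.131, 0.002]
ft_force: [-0.5, -0.4, 1.2]
width: 0.0857
grip_force: 0.0
```

Request:
{"name": "play_rows", "arguments": {"commands": [[0.7, [0, 0, 0], 0], [0.3, [0, 0, 0], 0], [0, [0, 0, 0], 0], [0, [0, 0, 0], 0], [0, [0, 0, 0], 0]]}}

```text
clock: 15.35
position: [0.6125, 0.3069, 0.0443]
orientation: [0.216, 3.131, 0.002]
ft_force: [-0.6, -1.9, 6.8]
width: 0.0485
grip_force: 62.5
```

Run:
```python
from plan import *
s=env.read_state(); print(s["width"],s["grip_force"],s["ft_force"].round(1))
r=np.radians(-7.9); R=np.array([578.6,88.8])-104*np.array([np.cos(r),np.sin(r)]); print(R)
z0=s["position"][2]*1000
plan([[(611,305.5,140,82.1)],[(520,180,145,82.1)],[(*R,130,82.1)],[(*R,z0+5,82.1)]])
```

```text
0.0485172153785433 62.536568762152456 [-0.6 -1.9  6.8]
[475.58701582 103.09423279]
start [612.5 306.9  44.3  82.1]
[0.004, -0.005, -0.319] 0.0 len 96 turn -0.0
--
[0.243, -0.456, -0.017] -0.0 len 155 turn 0.0
--
[0.111, -0.274, 0.05] -0.0 len 90 turn 0.0
--
[0.0, 0.0, 0.269] -0.0 len 81 turn 0.0
--
```

Request:
{"name": "play_rows", "arguments": {"commands": [[0, [0, 0, -0.08], 0], [0, [0, 0, -0.2], 0], [0, [0, 0, -0.3], 0], [0, [0, 0, -0.32], 0]]}}

```text
clock: 15.75
position: [0.6132, 0.3077, 0.1425]
orientation: [0.215, 3.128, 0.005]
ft_force: [0.4, 0.9, -1.3]
width: 0.0488
grip_force: 62.6
```

Request:
{"name": "play_rows", "arguments": {"commands": [[0, [0.05, -0.1, 0], 0], [0, [0.12, -0.23, 0], 0], [0, [0.19, -0.35, -0.01], 0], [0, [0.243, -0.456, -0.017], 0], [0, [0.243, -0.456, -0.017], 0]]}}

```text
clock: 16.25
position: [0.5155, 0.1779, 0.1418]
orientation: [-0.22, -3.129, 0.004]
ft_force: [-0.0, 0.5, -2.7]
width: 0.0487
grip_force: 63.1
```

Request:
{"name": "play_rows", "arguments": {"commands": [[0, [0.04, -0.1, 0], 0], [0, [0.08, -0.2, 0.02], 0], [0, [0.112, -0.276, 0.05], 0], [0, [0.112, -0.276, 0.16], 0], [0, [0.112, -0.276, 0.2], 0]]}}

```text
clock: 16.75
position: [0.4733, 0.1034, 0.0806]
orientation: [-0.217, -3.13, 0.0]
ft_force: [-0.5, 0.2, -2.4]
width: 0.049
grip_force: 63.4
```

Run:
```python
from plan import *
s=env.read_state(); print(s["position"],s["ft_force"].round(1),s["width"])
a=read_camera("wrist")["pixels"]; b=read_camera("scene")["pixels"]
save("w8.png",np.hstack([cv2.resize(a,(400,300)),cv2.resize(b[180:330,240:440],(400,300),interpolation=2)]))
plan([[(475,102.5,51,82.1)]])
```

```text
[0.47328095 0.10338657 0.0805719 ] [-0.5  0.2 -2.4] 0.048971862601936006
start [473.5 103.9  81.1  82.1]
[-0.006, -0.004, 0.1] 0.0 len 30 turn -0.0
--
```

View pics/w8.png

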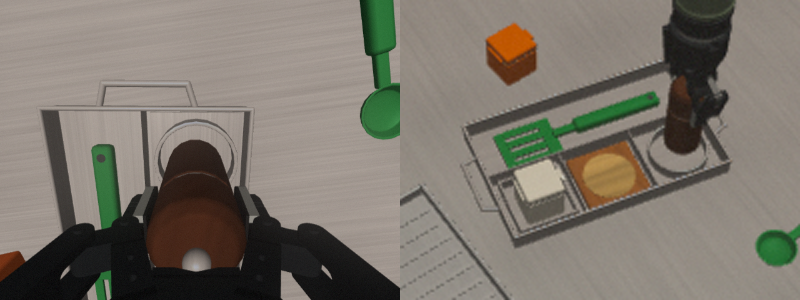

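The mill hangs upright over the middle of the round ring (right, (682,150)), and the cellar stands in its holder. I lower it.

Request:
{"name": "play_rows", "arguments": {"commands": [[0, [-0.005, -0.003, 0.04], 0], [0, [-0.005, -0.003, 0.075], 0], [0, [-0.005, -0.003, 0.095], 0], [0, [-0.005, -0.003, 0.103], 0], [0, [-0.005, -0.003, 0.103], 0]]}}

```text
clock: 17.35
position: [0.4765, 0.1026, 0.0521]
orientation: [-0.216, -3.134, 0.0]
ft_force: [1.0, -0.1, -2.9]
width: 0.0486
grip_force: 63.5
```

Run:
```python
from plan import *
s=env.read_state(); print(s["position"].round(4),s["ft_force"].round(1),s["width"])
```

```text
[0.4765 0.1026 0.0521] [ 1.  -0.1 -2.9] 0.0485614746201921
```

Request:
{"name": "play_rows", "arguments": {"commands": [[0, [0, 0, 0.005], 0], [0, [0, 0, 0.008], 0], [0, [0, 0, 0.009], 0], [0, [0, 0, 0.009], 0]]}}

```text
clock: 17.75
position: [0.4768, 0.1025, 0.0498]
orientation: [0.216, 3.134, 0.0]
ft_force: [-0.5, -0.6, -1.7]
width: 0.0486
grip_force: 63.5
```

Request:
{"name": "play_rows", "arguments": {"commands": [[0.6, [0, 0, 0], 0], [0.8, [0, 0, 0], 0], [1, [0, 0, 0], 0], [1, [0, 0, 0], 0]]}}

```text
clock: 18.15
position: [0.4769, 0.1026, 0.0498]
orientation: [0.216, 3.134, 0.0]
ft_force: [0.5, -0.1, -0.0]
width: 0.0853
grip_force: 0.0
```

Run:
```python
from plan import *
s=env.read_state(); print(s["width"],s["ft_force"].round(1),s["clock"])
plan([[(475.5,102.5,180,82.1)],[(505,270,170,82.1)],[(536.5,430,140,82.1)]])
```

```text
0.08534056545766631 [ 0.5 -0.1 -0. ] 18.15
start [476.9 102.6  49.8  82.1]
[0.005, -0.001, -0.434] 0.0 len 130 turn -0.0
--
[-0.021, 0.567, 0.033] -0.0 len 170 turn 0.0
--
[-0.031, 0.543, 0.1] -0.0 len 166 turn 0.0
--
```

Request:
{"name": "play_rows", "arguments": {"commands": [[1, [0, 0, -0.1], 0], [1, [0, 0, -0.25], 0], [1, [0, 0, -0.4], 0], [1, [0, 0, -0.434], 0]]}}

```text
clock: 18.55
position: [0.4798, 0.1028, 0.1848]
orientation: [0.215, 3.126, 0.002]
ft_force: [0.5, 0.4, 0.2]
width: 0.0856
grip_force: 0.0
```

Request:
{"name": "play_rows", "arguments": {"commands": [[1, [-0.021, 0.567, 0.033], 0], [1, [-0.021, 0.567, 0.033], 0], [1, [-0.021, 0.567, 0.033], 0], [1, [-0.021, 0.567, 0.033], 0]]}}

```text
clock: 18.95
position: [0.5063, 0.2739, 0.1691]
orientation: [-0.211, -3.134, -0.002]
ft_force: [0.1, -0.7, -0.2]
width: 0.0854
grip_force: 0.0
```

Request:
{"name": "play_rows", "arguments": {"commands": [[1, [-0.031, 0.543, 0.1], 0], [1, [-0.031, 0.543, 0.1], 0], [1, [-0.031, 0.543, 0.1], 0], [1, [-0.031, 0.543, 0.1], 0], [1, [-0.031, 0.543, 0.1], 0]]}}

```text
clock: 19.45
position: [0.5368, 0.4325, 0.1375]
orientation: [-0.211, -3.133, 0.001]
ft_force: [-0.2, 0.1, 0.8]
width: 0.0853
grip_force: 0.0
```

Run:
```python
from plan import *
t=read_camera("wrist"); W=pts(t)*1000; a=t["pixels"]
m=(abs(W[...,2]-80)<8)&(np.hypot(W[...,0]-536,W[...,1]-430)<45)
q=W[m]; print(len(q),cv2.minAreaRect(q[:,:2].astype(np.float32)) if len(q)>5 else 0,np.nanpercentile(q,[2,50,98],axis=0).round(1).tolist())
b=read_camera("top"); save("w9.png",np.hstack([cv2.resize(a,(400,300)),cv2.resize(b["pixels"][180:360,230:470],(400,300))]))
plan([[(536.5,430,1,82.1)]])
```

```text
2770 ((536.3316040039062, 428.5130310058594), (62.710853576660156, 63.02669143676758), 32.106727600097656) [[505.4, 398.8, 72.6], [544.4, 427.9, 83.6], [566.0, 458.5, 85.5]]
start [537.2 429.8 138.9  82.1]
[0.002, 0.0, 0.46] 0.0 len 138 turn -0.0
--
```

View pics/w9.png

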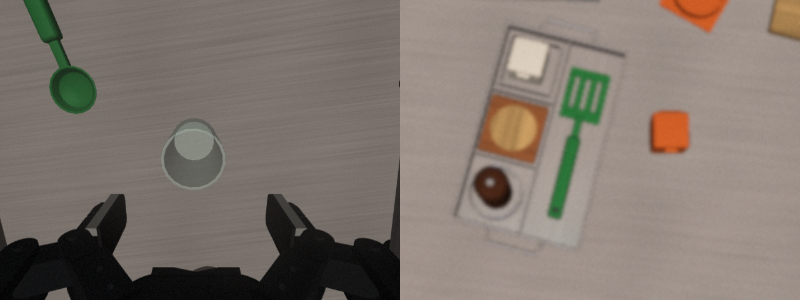

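The mill stands in the round holder (right, (492,187)). The glass (193,158) is centred between the fingers; the wrist camera puts it at (536,428.5) with its rim at 85 mm.

Request:
{"name": "play_rows", "arguments": {"commands": [[1, [0.001, -0.003, 0.13], 0], [1, [0.001, -0.003, 0.26], 0], [1, [0.001, -0.003, 0.37], 0], [1, [0.001, -0.003, 0.44], 0], [1, [0.001, -0.003, 0.46], 0]]}}

```text
clock: 20.05
position: [0.5357, 0.4265, -0.0005]
orientation: [-0.219, -3.13, 0.005]
ft_force: [0.1, -0.3, 0.8]
width: 0.0857
grip_force: 0.0
```

Request:
{"name": "play_rows", "arguments": {"commands": [[0.8, [0, 0, 0], 0], [0.6, [0, 0, 0], 0], [0.3, [0, 0, 0], 0], [0, [0, 0, 0], 0], [0, [0, 0, 0], 0]]}}

```text
clock: 20.55
position: [0.5385, 0.4301, 0.0039]
orientation: [0.216, 3.132, 0.002]
ft_force: [-1.0, -0.2, 6.0]
width: 0.0622
grip_force: 59.0
```

Run:
```python
from plan import *
s=env.read_state(); print(s["width"],s["grip_force"],s["ft_force"].round(1)); z0=s["position"][2]*1000
plan([[(536.5,429.5,105,82.1)],[(557,260,110,82.1)],[(578.6,88.8,105,82.1)],[(578.6,88.8,z0+12+2,82.1)]])
```

```text
0.06218769705775229 58.952172385761514 [-1.  -0.2  6. ]
start [538.5 430.1   3.9  82.1]
[0.006, -0.003, -0.337] 0.0 len 101 turn -0.0
--
[-0.145, -0.55, -0.017] -0.0 len 171 turn 0.0
--
[-0.15, -0.555, 0.017] -0.0 len 173 turn 0.0
--
[0.0, 0.0, 0.29] -0.0 len 87 turn 0.0
--
```

Gripped at 62 mm. Carry smoothly.

Request:
{"name": "play_rows", "arguments": {"commands": [[0, [0, 0, -0.06], 0], [0, [0, 0, -0.16], 0], [0, [0, 0, -0.27], 0], [0, [0, 0, -0.33], 0], [0, [0, 0, -0.34], 0]]}}

```text
clock: 21.05
position: [0.5391, 0.4306, 0.1072]
orientation: [0.216, 3.13, 0.005]
ft_force: [0.1, 0.5, -1.6]
width: 0.0622
grip_force: 58.8
```

Request:
{"name": "play_rows", "arguments": {"commands": [[0, [-0.03, -0.1, 0], 0], [0, [-0.065, -0.24, 0], 0], [0, [-0.1, -0.38, 0], 0], [0, [-0.13, -0.5, 0], 0], [0, [-0.145, -0.55, 0], 0]]}}

```text
clock: 21.55
position: [0.5569, 0.2565, 0.1025]
orientation: [-0.221, -3.131, 0.003]
ft_force: [-0.8, 0.3, -2.2]
width: 0.0624
grip_force: 58.8
```

Request:
{"name": "play_rows", "arguments": {"commands": [[0, [-0.03, -0.1, 0], 0], [0, [-0.065, -0.24, 0], 0], [0, [-0.105, -0.39, 0], 0], [0, [-0.138, -0.51, 0], 0], [0, [-0.15, -0.555, 0], 0]]}}

```text
clock: 22.05
position: [0.5796, 0.086, 0.1031]
orientation: [-0.221, -3.133, 0.001]
ft_force: [0.1, 0.1, -2.4]
width: 0.0623
grip_force: 58.7
```

Run:
```python
from plan import *
s=env.read_state(); print(s["position"].round(4),s["width"],s["grip_force"])
plan([[(578.6,88.8,18,82.1)]])
```

```text
[0.5796 0.086  0.1031] 0.062253456943978484 58.74934484629193
start [579.6  86.  103.1  81.9]
[0.005, 0.009, 0.284] -0.001 len 85 turn 0.2
--
```

Request:
{"name": "play_rows", "arguments": {"commands": [[0, [0.003, 0.004, 0.09], 0], [0, [0.003, 0.004, 0.17], 0], [0, [0.003, 0.004, 0.23], 0], [0, [0.003, 0.004, 0.265], 0], [0, [0.003, 0.004, 0.27], 0]]}}

```text
clock: 22.55
position: [0.5774, 0.0909, 0.0211]
orientation: [-0.214, -3.131, -0.0]
ft_force: [-0.5, -0.1, -2.4]
width: 0.0622
grip_force: 58.7
```

Run:
```python
from plan import *
a=read_camera("wrist")["pixels"]; b=read_camera("scene")["pixels"]
save("w10.png",np.hstack([cv2.resize(a,(400,300)),cv2.resize(b[180:330,240:440],(400,300),interpolation=2)]))
plan([[(578.6,88.8,17,82.1)]]); print(env.read_state()["ft_force"])
```

```text
start [578.9  90.7  22.9  82.2]
[0.0, -0.007, 0.02] 0.0 len 6 turn -0.1
--
[ 0.2198897   0.6100619  -1.14463054]
```

View pics/w10.png

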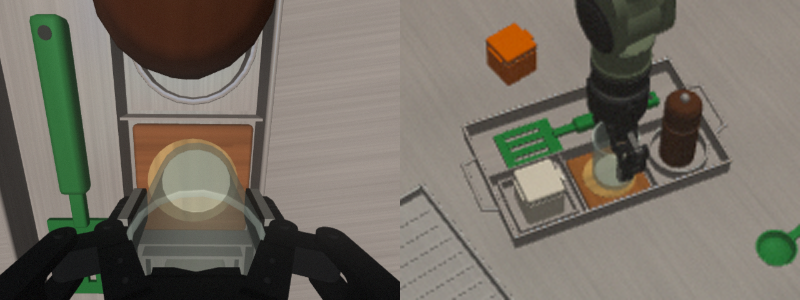

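Left: the glass foot (columns 155–234) is centred on the pale disc (149–240), just above it. I lower it in small steps.

Request:
{"name": "play_rows", "arguments": {"commands": [[0, [0, -0.003, 0.006], 0], [0, [0, -0.003, 0.012], 0], [0, [0, -0.003, 0.017], 0], [0, [0, -0.003, 0.018], 0], [0, [0, -0.003, 0.018], 0]]}}

```text
clock: 23.15
position: [0.5788, 0.0893, 0.0176]
orientation: [0.216, 3.134, 0.0]
ft_force: [-0.4, -0.2, -1.5]
width: 0.0619
grip_force: 58.7
```

Request:
{"name": "play_rows", "arguments": {"commands": [[0, [0, 0, 0.003], 0], [0, [0, 0, 0.005], 0], [0, [0, 0, 0.006], 0], [0, [0, 0, 0.006], 0]]}}

```text
clock: 23.55
position: [0.5787, 0.0893, 0.016]
orientation: [0.216, 3.134, -0.0]
ft_force: [-1.6, 0.1, 2.3]
width: 0.0619
grip_force: 58.9
```

Contact: the vertical force went from −1.5 to +2.3 N. Release gradually, then rise.

Request:
{"name": "play_rows", "arguments": {"commands": [[0.78, [0, 0, 0], 0], [0.85, [0, 0, 0], 0], [1, [0, 0, 0], 0], [1, [0, 0, 0], 0], [1, [0, 0, 0], 0]]}}

```text
clock: 24.05
position: [0.5788, 0.0893, 0.0157]
orientation: [0.216, 3.134, 0.0]
ft_force: [-0.1, 0.0, 0.5]
width: 0.0858
grip_force: 0.0
```

Request:
{"name": "play_rows", "arguments": {"commands": [[1, [0, 0, -0.06], 0], [1, [0, 0, -0.18], 0], [1, [0, 0, -0.34], 0], [1, [0, 0, -0.5], 0], [1, [0, 0, -0.6], 0]]}}

```text
clock: 24.55
position: [0.5801, 0.0894, 0.1997]
orientation: [0.216, 3.13, 0.001]
ft_force: [1.1, 0.9, -0.3]
width: 0.0856
grip_force: 0.0
```

Request:
{"name": "play_rows", "arguments": {"commands": [[1, [0.1, 0.8, 0], 0], [1, [0.1, 0.8, 0], 0], [1, [0.1, 0.8, 0], 0], [1, [0.1, 0.8, 0], 0], [1, [0.1, 0.8, 0], 0]]}}

```text
clock: 25.05
position: [0.5815, 0.3338, 0.1957]
orientation: [0.215, 3.134, 0.001]
ft_force: [0.4, -0.6, -0.5]
width: 0.0852
grip_force: 0.0
```

Run:
```python
from h import *
b=read_camera("scene")["pixels"]; c=read_camera("top"); t=c["pixels"]; W=pts(c)*1000
save("w11.png",np.hstack([cv2.resize(t[180:360,230:470],(400,300),interpolation=2),cv2.resize(b[180:330,240:440],(400,300),interpolation=2)]))
for n,x,y,lo,hi in(("glass",579,89,60,95),("mill",476,103,100,145),("salt",682,75,55,75)):
    q=W[(np.hypot(W[...,0]-x,W[...,1]-y)<48)&(W[...,2]>lo)&(W[...,2]<hi)]; r=cv2.minAreaRect(q[:,:2].astype(np.float32)); print(n,len(q),np.round(r[0],1),np.round(r[1],1),np.percentile(q[:,2],98).round(1))
print(env.read_state()["clock"])
```

```text
glass 148 [574.8  92.1] [59.4 60.3] 94.8
mill 358 [476.9 102.4] [48.2 48.4] 137.2
salt 467 [681.5  77.6] [54.  63.1] 70.6
25.15
```

View pics/w11.png

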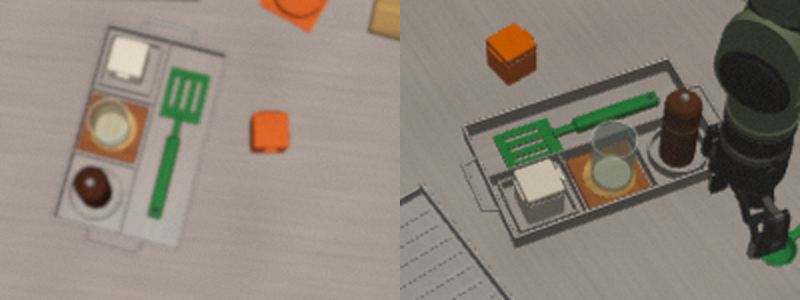

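All four items are in place: the turner flat in the trough (180,150), the cellar (128,60), the glass upright on the disc (110,125) and the mill (92,187). The arm is clear of everything.

```bash
python3 -c "
from workcell import env
print(env.close_job())"
```

```text
the job is handed in; nothing more can be done
None
```

I placed all four items in the order asked and handed the job in at about 25 s: turner flat in the trough, salt cellar in the square holder, pepper mill in the round holder, and glass set gently on the coaster (foot within a few mm of centre), with spoon and tub never touched; my first turner grasp closed on empty air because the reported TCP read about 27 mm low, which I corrected for from then on.

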